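Clear the setup block and inspect the plate's underside

ROBOT

A 6-joint arm with a two-finger parallel gripper is mounted at the origin on a cart in front of the work surface, level with it; the furniture and walls round the work are solid. World frame = base frame: x ahead of the robot, y to its left, z up, the work surface at z = 0. Lengths are in m, angles in degrees, forces in N, time in s.
With the tool pointing down it reaches from about 0.325 to 0.75 m from the base axis. Payload 7.6 kg.
Tool frame: the origin (TCP) lies between the finger pads; the fingertips stand 22 mm ahead of it and the grasp point (between the pads) lies 3 mm ahead of it (robot.tip_reach is the z of the fingertips in the tool frame, in m); z points along the fingers, y is the line along which they close (so a half turn about z gives the same grasp; the last joint's range is limited). The gripper opens to 85 mm and grips with 20 to 120 N. Pads are 22 mm wide; open, the fingers measure 114 mm over their backs; the gripper's body (76 mm by 85 mm) begins 54 mm behind the grasp point. The pads swing forward as they close: fully open they stand 13 mm farther back than shut.
Start: joints at [-77.195, 2.991, 80.254, -0, 96.75, -4.028], TCP at [0.152, -0.503, 0.253] pointing down, gripper open.
Joint ranges: [-166.34, 166.34], [-52.06, 124.39], [6.96, 135.62], [-60.46, 240.46], [14.63, 156.25], [-167.68, 167.68]. Speed limits (degrees/s): [147.25, 147.25, 172.46, 180, 180, 180].

INTERFACE

Orientations are given as [roll, pitch, yaw] about the fixed x, y, z axes, in that order (R = Rz(yaw) Ry(pitch) Rx(roll)).
In Python, from workcell import robot gives the robot as it stands.
- The arm moves only by the tool drive_tool, never from a script. Its argument "plan" is a list that holds one entry, the list of rows, each a list of 4 numbers: the shift along the world's x, y, z in units of 50 cm (1.0 is 50 cm), then the turn about the world's z in units of pi rad (1.0 is pi rad). In form: [[[dx, dy, dz, roll], ...]]. A call has 1 to 8 rows; each row is the pose to reach, as a shift and turn from the pose commanded when the call began, turning the shorter way round; what a row does not reach only later rows make up. A row lasts 1/10 s, in which the tool goes at most 50 mm and 8.59 degrees, less where a joint would pass 70% of its speed; a pose out of reach is approached as far as the arm can. A call with a number of a shift or a turn outside -1 to 1 is refused whole. A call with a gripper value outside its range is refused whole. "jaw" is the opening, from -1 (shut) to 1 (fully open), set as the call begins (left out, the last holds). The fingers move at their own pace and stop on an object; "newtons" is the grip in N (left out, the last holds). Time passes only in rows, so rows that repeat a pose let the fingers close. It gives the time, the measured TCP pose, the force, the opening and the grip force at its end, in the units of the state.
- robot.sense(): the state, without advancing time (a new reading comes with each control period).
- robot.grab_frame(name): name is "side" or "top"; returns a dict with "image" (480x640x3 uint8, red, green, blue), "mtx" (3x3 intrinsics, pixels), "rvec" (rotation vector, rad) and "tvec" (3), from world to camera coordinates, as OpenCV has them. Camera axes: x right, y down, z forward; pixel columns grow to the right and rows downward; lengths in m; the calibration is good to about 2 mm. A picture is of the moment at which its call begins. There is no depth.
- robot.close_job(): hands the job in; it is judged then, once.
The state is a dict: "time": time; "joint_pos": joint angles; "qvel": joint speeds; "joint_torque": joint torques, N m; "ee_pos": TCP position; "eef_rot": TCP orientation; "contact_force": force on the tool from outside, world axes, zero at the start; "ft_torque": the same for the moment, N m; "gripper_width": opening from 0.0 (shut) to 1.0 (fully open); "gripper_force": force on a finger pad.
Only numpy, scipy, OpenCV 4.12 (cv2) and the standard library are available. Lean on these libraries where they do the work, as an engineer would, in place of code of your own. Each camera call takes 0.05 s, during which the arm holds its last target. There are 200 camera calls.

TASK

The steel setup block is lying across the flat dark grey sample plate: take it off and set it gently, flat, on the middle of the square rubber pad while the plate stays on its rest. Then lift the plate over the upward-looking camera, centred on the lens with its underside level at the height of the pointer pin, hold it still there for two seconds, and lay it gently back on its rest, lined up as it was. Do not bump the camera or its post, and leave the ring, the sleeve and the chuck key where they are.

Things in the scene. Friction and masses are not known exactly. Their poses are not given: they have to be found in the camera images.
- sample_plate: loose flat dark grey anodised plate, 120 (its x) x 60 (its y) x 8 mm thick, about 0.16 kg, bright dot at each corner of the top, bright bars on the underside. Origin: centre of the underside; z up. Lies on the rest, long side along the rest's x.
- plate_rest: fixed aluminium rest for the plate: two cross bars, 25 mm high with rubber tops, each 14 (x) x 56 (y) mm, centred 42 mm to either side of the origin along its x, joined by a spine 24 mm wide (y) and 6 mm high. Origin: centre of its foot, on the worktop. The middle of the plate's long edges is free for fingers from the sides. The plate lies centred on it, underside at z = 25 mm.
- gauge_block: loose ground steel setup block with small holes, 50 (its x) x 75 (its y) x 25 mm high, about 0.6 kg. Origin: centre of its underside. At the start it lies flat across the middle of the plate (underside at z = 33 mm), its 75 mm side roughly across the plate's width.
- up_camera: fixed upward-looking camera: grey housing 60 x 60 x 38 mm, black lens barrel 40 mm across, top at z = 55 mm, on a base plate 160 (x) x 70 (y) x 10 mm. Origin: on the worktop under the lens axis. A steel post, 10 mm thick, 128 mm high, stands 93 mm from the axis on the +x side; its thin pin at z = 105 mm points to the axis and ends 76 mm from it.
- view (a point): viewing pose: point on the camera's lens axis at the height of the pointer pin, z = 105 mm (50 mm over the lens); the centre of the plate's underside belongs here. The plate's turn about the vertical is free.
- pad: fixed black rubber pad, 150 x 150 mm, 12 mm thick, on the worktop. Origin: centre of its underside.
- ring_big: bystander: loose steel ring, 66 mm across, 20 mm high, on the worktop. Origin: centre of its underside.
- sleeve_tall: bystander: loose upright steel sleeve, 35 mm across, 62 mm high. Origin: centre of its underside.
- chuck_key: bystander: loose T-shaped chuck key lying flat, 72 x 68 x 12 mm. Origin: centre of its underside.

How it is judged:
By the outcome, as a careful person would: the job done as asked, in the order asked, and still so for the second after the job is handed in, with the robot touching nothing.
It also fails if it takes over 67 s, if anything falls off the work surface, if the arm or the gripper's body presses on something with over 40 N, if the wrist force passes 120 N, or if a joint passes its speed limit or range.

## Working session

There is one attempt and no reset: what is moved stays moved. The work goes in short steps, Python scripts to look and compute and a tool call to move; the robot and the scene stay as the last step left them, time stands still between calls to the robot, and variables do not carry over. Pictures are saved under pics/ and viewed, at most 13 in all, crops included, and the job is handed in when it is done.

Besides the shell and the picture viewer there is one more tool, called after "Emit:" by a JSON object that holds its "api" and its "payload". drive_tool: Moves the arm, as the interface text tells. Shifts and turns lie within -1 to 1; 1 stands for 50 cm of shift or pi rad of turn. Its arguments: {"type":"object","properties":{"plan":{"type":"array"},"jaw":{"type":"number"},"newtons":{"type":"number"}},"required":["plan"]}

```bash
mkdir -p pics; ls
python3 - <<'E'
from workcell import robot
import cv2,pickle
s=robot.sense();print(s, robot.tip_reach)
d={}
for n in("side","top"):
    f=robot.grab_frame(n);d[n]=f;cv2.imwrite(f"pics/{n}0.png",f["image"][:,:,::-1]);print(n,f["mtx"],f["rvec"],f["tvec"])
pickle.dump(d,open("f0.pkl","wb"))
E
```

```text
pics
{'time': 0.0, 'joint_pos': array([-7.71944726e+01,  3.02700988e+00,  8.03130294e+01,  4.65610343e-04,
        9.67491859e+01, -4.02808887e+00]), 'qvel': array([ 0.02580503, -0.01394405, -0.0471947 , -0.00558426,  0.06738147,
       -0.00908695]), 'joint_torque': array([ 4.09116055e-04, -3.81667471e+01, -3.60189557e+01,  7.87941531e-05,
        6.18699487e-03,  1.03029947e-05]), 'ee_pos': array([ 0.15200004, -0.50223838,  0.25247422]), 'eef_rot': array([-1.79911028e+02, -6.72899489e-03,  1.68336654e+01]), 'contact_force': array([0.27376982, 0.59520198, 0.03638186]), 'ft_torque': array([-0.03039619,  0.0214464 , -0.00237791]), 'gripper_force': 0.0, 'gripper_width': 1.00087961078856} 0.022
side [[528.66435935   0.         318.78607132]
 [  0.         528.66435935 239.26639693]
 [  0.           0.           1.        ]] [ 1.9944788  -0.39563669  0.28374163] [-0.58562993  0.15313038  0.88445146]
top [[518.51969561   0.         320.63256966]
 [  0.         518.51969561 242.10696833]
 [  0.           0.           1.        ]] [ 2.19206058 -2.02600796  0.20296906] [-0.07494008  0.63401994  0.8300563 ]
```

View pics/top0.png

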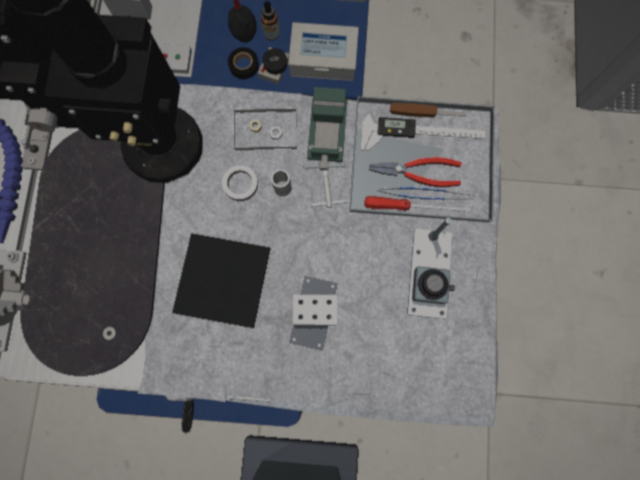

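View pics/side0.png

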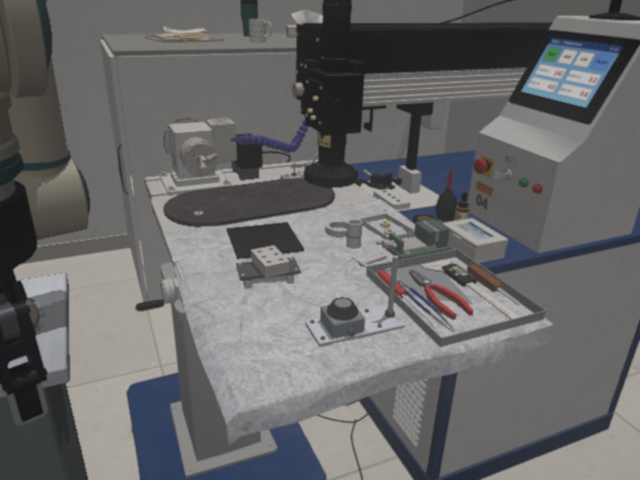

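The top view shows the block at about (315,310) lying across the plate, the pad at (222,281), the camera lens at (433,285) and the post at about (437,235). The side view shows the plate and block at (269,265) and the lens at (343,305). I'll crop in for measurement.

```bash
cat > h.py <<'E'
import numpy as np,cv2
def ray(f,uv):
    R=cv2.Rodrigues(np.array(f["rvec"],float))[0];t=np.array(f["tvec"],float).ravel()
    d=R.T@np.linalg.inv(f["mtx"])@np.array([uv[0],uv[1],1.]);return -R.T@t,d/np.linalg.norm(d)
def at(f,uv,z):
    c,d=ray(f,uv);return c+d*(z-c[2])/d[2]
def tri(f,a,g,b):
    c,d=ray(f,a);e,h=ray(g,b)
    s=np.linalg.lstsq(np.c_[d,-h],e-c,rcond=None)[0];p,q=c+d*s[0],e+h*s[1];return (p+q)/2,np.linalg.norm(p-q)
def proj(f,P):
    return cv2.projectPoints(np.array(P,float).reshape(-1,3),np.array(f["rvec"],float),np.array(f["tvec"],float),f["mtx"],None)[0].reshape(-1,2)
E
python3 - <<'E'
import pickle,cv2
d=pickle.load(open("f0.pkl","rb"))
for n,(x,y,w,h,s) in {"top":(165,225,300,130,0),"side":(220,215,190,142,0)}.items():
    im=d[n]["image"][y:y+h,x:x+w,::-1];s=800/w if n=="top" else 4
    cv2.imwrite(f"pics/{n}c.png",cv2.resize(im,None,fx=s,fy=s,interpolation=cv2.INTER_CUBIC))
from h import *
t=d["top"]
for uv in[(315,310),(222,281),(433,285),(240,183),(281,178),(328,190),(437,235)]:print(uv,at(t,uv,.0).round(3))
print(ray(t,(0,0))[0],ray(d["side"],(0,0))[0])
E
```

```text
(315, 310) [ 0.526 -0.023  0.   ]
(222, 281) [0.565 0.15  0.   ]
(433, 285) [ 0.588 -0.234  0.   ]
(240, 183) [0.753 0.138 0.   ]
(281, 178) [0.769 0.061 0.   ]
(328, 190) [ 0.752 -0.03   0.   ]
(437, 235) [ 0.681 -0.238  0.   ]
[ 0.45919364 -0.04092103  0.94024328] [ 0.23581084 -0.89624779  0.5383297 ]
```

View pics/topc.png

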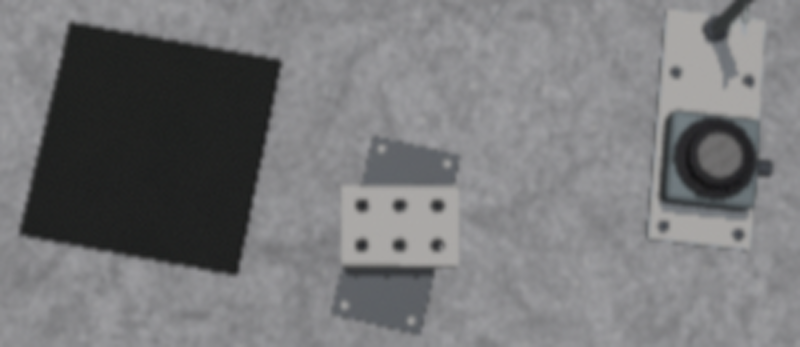

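View pics/sidec.png

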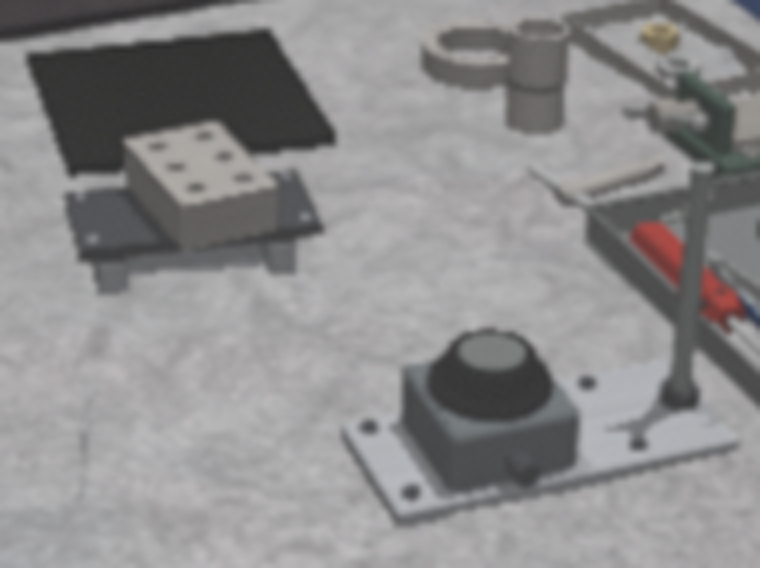

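The crops show the block's holes, the plate dots, the pad corners, the base-plate holes and the lens clearly in both views. I'll triangulate those.

Run:
```python
import pickle
from h import *
d=pickle.load(open("f0.pkl","rb"));t,s=d["top"],d["side"]
T=lambda p:((p[0]+.5)*300/800-.5+165,(p[1]+.5)*300/800-.5+225)
S=lambda p:((p[0]+.5)/4-.5+220,(p[1]+.5)/4-.5+215)
G={"holes":([(362,206),(400,206),(437,206),(362,245),(400,245),(437,245)],[(205,136),(224,156),(243,178),(158,147),(176,167),(196,188)]),
"blk":([(343,185),(460,185),(459,265),(342,264)],[(218,121),(277,183),(182,205),(124,140)]),
"dots":([(382,149),(447,163),(345,306),(411,321)],[(294,176),(306,215),(84,197),(93,239)]),
"pad":([(70,23),(281,61),(239,274),(21,235)],[(270,30),(335,140),(72,172),(27,57)]),
"base":([(676,72),(748,81),(663,226),(739,234)],[(587,383),(638,442),(369,427),(411,492)]),
"lens":([(719,156)],[(492,351)]),"post":([(714,30)],[(680,392)])}
Z={"holes":.058,"blk":.058,"dots":.033,"pad":.012,"base":.010,"lens":.055,"post":.012}
for k,(a,b) in G.items():
    P=np.array([tri(t,T(p),s,S(q))[0] for p,q in zip(a,b)]);e=[tri(t,T(p),s,S(q))[1] for p,q in zip(a,b)]
    A=np.array([at(t,T(p),Z[k])[:2] for p in a]);B=np.array([at(s,S(p),Z[k])[:2] for p in b])
    print(k,"tri",P.mean(0).round(4),"res",np.round(e,4),"top",A.mean(0).round(4),"side",B.mean(0).round(4));
    if len(A)>1: print(A.round(4).tolist(), P[:,2].round(3))
    if len(A)>1:
        an=lambda u,v:np.degrees(np.arctan2(*(u-v)[::-1])).round(1)
        L=lambda i,j:(np.linalg.norm(A[i]-A[j]).round(4),an(A[i],A[j]),an(B[i],B[j]))
        print([ (i,j,L(i,j)) for i in range(len(A)) for j in range(i)][:6])
```

```text
holes tri [ 0.5224 -0.0236  0.0587] res [0.0003 0.0006 0.001  0.001  0.0013 0.0008] top [ 0.5228 -0.0237] side [ 0.5224 -0.0222]
[[0.5332, 0.0012], [0.5351, -0.0229], [0.537, -0.0463], [0.5087, -0.0009], [0.5106, -0.0249], [0.5124, -0.0482]] [0.059 0.059 0.058 0.058 0.059 0.058]
[(1, 0, (np.float64(0.0242), np.float64(-85.5), np.float64(-85.8))), (2, 0, (np.float64(0.0477), np.float64(-85.5), np.float64(-86.8))), (2, 1, (np.float64(0.0235), np.float64(-85.5), np.float64(-87.7))), (3, 0, (np.float64(0.0246), np.float64(-175.0), np.float64(-172.6))), (3, 1, (np.float64(0.0344), np.float64(140.2), np.float64(143.1))), (3, 2, (np.float64(0.0535), np.float64(121.9), np.float64(121.9)))]
blk tri [ 0.5225 -0.0242  0.0593] res [0.0012 0.0028 0.0012 0.002 ] top [ 0.5235 -0.0244] side [ 0.5224 -0.0217]
[[0.5456, 0.0145], [0.5514, -0.06], [0.5011, -0.063], [0.4959, 0.0107]] [0.059 0.06  0.059 0.059]
[(1, 0, (np.float64(0.0747), np.float64(-85.5), np.float64(-86.3))), (2, 0, (np.float64(0.0894), np.float64(-119.9), np.float64(-119.9))), (2, 1, (np.float64(0.0505), np.float64(-176.6), np.float64(
[... 1561 characters left out ...]
224]
[[0.6452, -0.2026], [0.6428, -0.2519], [0.5398, -0.1983], [0.5385, -0.2491]] [0.012 0.012 0.011 0.012]
[(1, 0, (np.float64(0.0493), np.float64(-92.8), np.float64(-91.1))), (2, 0, (np.float64(0.1055), np.float64(177.6), np.float64(177.9))), (2, 1, (np.float64(0.1161), np.float64(152.5), np.float64(153.2))), (3, 0, (np.float64(0.1164), np.float64(-156.5), np.float64(-156.9))), (3, 1, (np.float64(0.1043), np.float64(178.5), np.float64(178.4))), (3, 2, (np.float64(0.0508), np.float64(-91.5), np.float64(-92.1)))]
lens tri [ 0.5833 -0.2244  0.056 ] res [0.] top [ 0.5834 -0.2246] side [ 0.5841 -0.2231]
post tri [ 0.6763 -0.2269  0.0143] res [0.0014] top [ 0.6761 -0.2271] side [ 0.679  -0.2239]
```

The measurements agree with the text:
- **Block:** centre (0.523, -0.024), top at 0.059, yaw 4.4°.
- **Plate:** centre (0.519, -0.0215), top at 0.033, yaw -8.4°.
- **Pad:** centre (0.566, 0.148).
- **Lens:** (0.5835, -0.224), top at 0.056.

I'll move above the block now.

Emit:
{"api": "drive_tool", "payload": {"plan": [[[0.08,0.1,-0.02,0.04],[0.15,0.19,-0.04,0.08],[0.22,0.28,-0.06,0.12],[0.28,0.36,-0.07,0.16],[0.33,0.43,-0.07,0.195],[0.37,0.48,-0.07,0.216],[0.37,0.48,-0.07,0.216]]], "jaw": 1, "newtons": 50}}

```text
time: 0.8
ee_pos: [0.3392, -0.2587, 0.2179]
eef_rot: [-180.0, -0.1, 56.2]
contact_force: [0.3, -0.2, 0.6]
gripper_width: 0.998
gripper_force: 0.0
```

Emit:
{"api": "drive_tool", "payload": {"plan": [[[0.08,0.1,-0.02,0.04],[0.15,0.19,-0.04,0.08],[0.22,0.28,-0.06,0.12],[0.28,0.36,-0.08,0.16],[0.33,0.43,-0.1,0.195],[0.372,0.478,-0.116,0.215],[0.372,0.478,-0.116,0.215],[0.372,0.478,-0.116,0.215]]]}}

```text
time: 1.6
ee_pos: [0.523, -0.0229, 0.1591]
eef_rot: [-179.9, -0.0, 94.5]
contact_force: [-0.0, -0.3, 0.6]
gripper_width: 1.003
gripper_force: 0.0
```

Run:
```python
from workcell import robot
import cv2
for i in range(3):
    f=robot.grab_frame("side");s=robot.sense();print(s["time"],s["ee_pos"],s["eef_rot"],s["contact_force"],s["joint_pos"])
```

```text
1.65 [ 0.52276928 -0.02397922  0.15986277] [-1.79923573e+02  1.90194656e-02  9.43935484e+01] [-0.27201713 -0.61357885 -0.03807197] [-6.65317703e+00  5.60067879e+00  8.82582455e+01 -3.33840395e-02
  8.62124427e+01 -1.10444868e+01]
1.7 [ 0.52267635 -0.02459016  0.16040008] [-1.79979749e+02  2.75890704e-02  9.43279063e+01] [ 1.1480432   0.42327743 -0.49225107] [-6.72213213e+00  5.52530538e+00  8.82757914e+01 -3.10267478e-02
  8.62134915e+01 -1.10479806e+01]
1.75 [ 0.52268673 -0.02489473  0.16075848] [1.79975266e+02 2.77357742e-02 9.42891864e+01] [ 0.40556179 -1.07228604 -0.43329422] [-6.75939375e+00  5.48100023e+00  8.82810984e+01 -2.25310289e-02
  8.62083111e+01 -1.10471020e+01]
```

Emit:
{"api": "drive_tool", "payload": {"plan": [[[0,0,-0.05,0],[0,0,-0.1,0],[0,0,-0.14,0],[0,0,-0.17,0],[0,0,-0.185,0],[0,0,-0.194,0],[0,0,-0.194,0],[0,0,-0.194,0]]]}}

```text
time: 2.55
ee_pos: [0.5235, -0.0239, 0.0643]
eef_rot: [179.9, 0.0, 94.4]
contact_force: [0.3, 0.1, -0.3]
gripper_width: 0.999
gripper_force: 0.0
```

Run:
```python
from workcell import robot
import cv2
f=robot.grab_frame("side");s=robot.sense();print(s["time"],s["ee_pos"],s["eef_rot"],s["contact_force"])
cv2.imwrite("pics/side1.png",cv2.resize(f["image"][200:320,190:350,::-1],None,fx=4.8,fy=4.8,interpolation=cv2.INTER_CUBIC))
```

```text
2.6 [ 0.52357171 -0.0237418   0.06435723] [1.79899136e+02 1.96503273e-02 9.43976970e+01] [-0.18879586 -0.05729343  0.26478545]
```

View pics/side1.png

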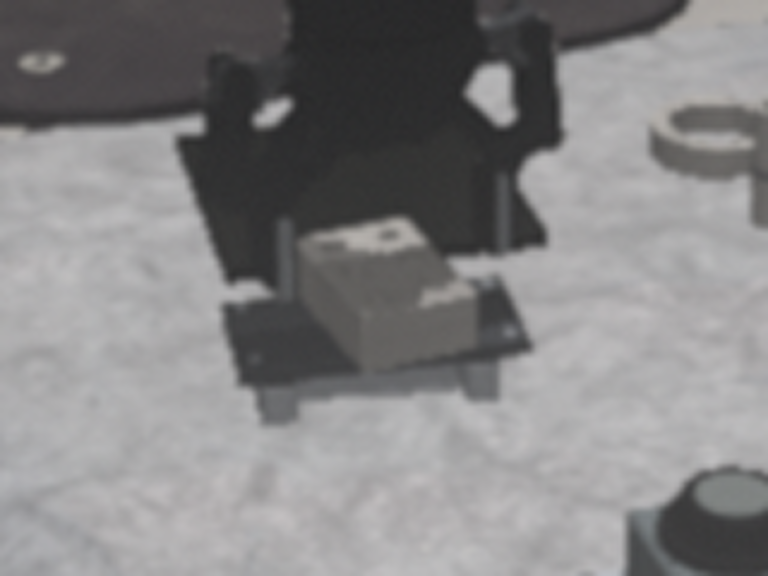

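The pads, at crop (285,220–297) and (503,175–250), straddle the block with room on both sides. I'll check the tip height before closing.

Run:
```python
import pickle
from h import *
s=pickle.load(open("f0.pkl","rb"))["side"]
for sg in(-1,1):
    for z in(.035,.045,.055,.065,.08):
        p=proj(s,[.5235+sg*.0425*.997,-.024+sg*.0425*.077,z])[0];print(sg,z,((p-[190,200])*4.8).round())
```

```text
-1 0.035 [290. 337.]
-1 0.045 [289. 315.]
-1 0.055 [288. 293.]
-1 0.065 [288. 271.]
-1 0.08 [286. 237.]
1 0.035 [481. 295.]
1 0.045 [481. 273.]
1 0.055 [481. 252.]
1 0.065 [481. 231.]
1 0.08 [481. 198.]
```

Emit:
{"api": "drive_tool", "payload": {"plan": [[[0,0,-0.008,0],[0,0,-0.015,0],[0,0,-0.015,0]]]}}

```text
time: 2.9
ee_pos: [0.5227, -0.0234, 0.0552]
eef_rot: [-179.9, -0.0, 94.4]
contact_force: [-0.6, 0.2, -1.1]
gripper_width: 1.002
gripper_force: 0.0
```

Emit:
{"api": "drive_tool", "payload": {"plan": [[[0,0,0,0],[0,0,0,0],[0,0,0,0],[0,0,0,0],[0,0,0,0],[0,0,0,0],[0,0,0,0],[0,0,0,0]]], "jaw": -1, "newtons": 60}}

```text
time: 3.7
ee_pos: [0.5232, -0.0235, 0.0563]
eef_rot: [180.0, 0.0, 94.4]
contact_force: [-1.9, 0.1, 5.2]
gripper_width: 0.573
gripper_force: 65.1
```

Emit:
{"api": "drive_tool", "payload": {"plan": [[[0,0,0.005,0],[0,0,0.015,0],[0,0,0.035,0],[0,0,0.065,0],[0,0,0.1,0],[0,0,0.13,0],[0,0,0.15,0],[0,0,0.15,0]]]}}

```text
time: 4.5
ee_pos: [0.5238, -0.0236, 0.1326]
eef_rot: [179.8, 0.0, 94.4]
contact_force: [-0.1, -0.3, -5.6]
gripper_width: 0.565
gripper_force: 64.2
```

Run:
```python
from workcell import robot
import cv2,numpy as np
f=robot.grab_frame("side");g=robot.grab_frame("top");s=robot.sense();print(s["time"],s["ee_pos"],s["eef_rot"],s["contact_force"],s["gripper_width"])
a=cv2.resize(f["image"][150:320,190:350,::-1],None,fx=2.4,fy=2.4,interpolation=cv2.INTER_CUBIC)
b=cv2.resize(g["image"][220:390,240:400,::-1],None,fx=2.4,fy=2.4,interpolation=cv2.INTER_CUBIC)
cv2.imwrite("pics/both2.png",np.hstack([a,b]))
```

```text
4.6 [ 0.52277404 -0.02351256  0.13032551] [-1.79963663e+02 -6.59653506e-03  9.44110998e+01] [-0.8228946  -0.36229275 -5.29348617] 0.5679273374848841
```

View pics/both2.png

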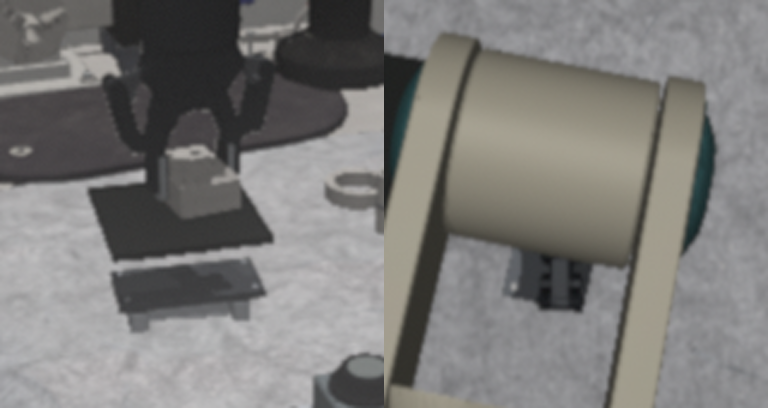

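The block hangs level in the grip and the plate is still on its rest (the side half of the picture shows it at about (188,285)). I'll carry the block to the pad.

Emit:
{"api": "drive_tool", "payload": {"plan": [[[0.01,0.04,0,-0.005],[0.025,0.1,0,-0.015],[0.04,0.17,0,-0.03],[0.058,0.24,0,-0.04],[0.073,0.3,-0.02,-0.05],[0.082,0.335,-0.05,-0.055],[0.085,0.344,-0.08,-0.055],[0.085,0.344,-0.11,-0.055]]]}}

```text
time: 5.4
ee_pos: [0.5649, 0.1486, 0.0737]
eef_rot: [-179.9, 0.0, 84.6]
contact_force: [0.1, -0.4, -5.6]
gripper_width: 0.571
gripper_force: 64.0
```

Emit:
{"api": "drive_tool", "payload": {"plan": [[[0,0,-0.03,0],[0,0,-0.05,0],[0,0,-0.06,0],[0,0,-0.066,0],[0,0,-0.07,0],[0,0,-0.07,0],[0,0,-0.07,0]]]}}

```text
time: 6.1
ee_pos: [0.5659, 0.1485, 0.0414]
eef_rot: [179.9, -0.0, 84.5]
contact_force: [-0.6, -0.7, -5.6]
gripper_width: 0.571
gripper_force: 63.9
```

Emit:
{"api": "drive_tool", "payload": {"plan": [[[0,0,-0.002,0],[0,0,-0.004,0],[0,0,-0.006,0],[0,0,-0.008,0],[0,0,-0.009,0],[0,0,-0.009,0],[0,0,-0.009,0]]]}}

```text
time: 6.8
ee_pos: [0.5656, 0.1485, 0.0363]
eef_rot: [180.0, -0.0, 84.5]
contact_force: [-0.5, -0.2, -5.0]
gripper_width: 0.573
gripper_force: 63.9
```

Emit:
{"api": "drive_tool", "payload": {"plan": [[[0,0,-0.001,0],[0,0,-0.002,0],[0,0,-0.003,0],[0,0,-0.003,0],[0,0,-0.003,0]]]}}

```text
time: 7.3
ee_pos: [0.5656, 0.1485, 0.0353]
eef_rot: [180.0, -0.0, 84.5]
contact_force: [-3.7, -0.9, 0.5]
gripper_width: 0.577
gripper_force: 64.6
```

It has touched down, with the weight taken by the pad. I'll release it.

Emit:
{"api": "drive_tool", "payload": {"plan": [[[0,0,0,0],[0,0,0,0],[0,0,0,0],[0,0,0,0],[0,0,0,0],[0,0,0,0]]], "jaw": 1}}

```text
time: 7.9
ee_pos: [0.5656, 0.1485, 0.0348]
eef_rot: [180.0, 0.0, 84.5]
contact_force: [0.3, 0.3, 0.4]
gripper_width: 1.003
gripper_force: 0.0
```

Emit:
{"api": "drive_tool", "payload": {"plan": [[[0,0,0.03,0],[0,0,0.08,0],[0,0,0.15,0],[0,0,0.2,0],[0,0,0.232,0],[0,0,0.232,0]]]}}

```text
time: 8.5
ee_pos: [0.567, 0.1488, 0.1552]
eef_rot: [179.6, -0.1, 84.5]
contact_force: [1.2, -0.3, 0.1]
gripper_width: 1.001
gripper_force: 0.0
```

Run:
```python
from workcell import robot
import cv2,numpy as np,pickle
f=robot.grab_frame("side");g=robot.grab_frame("top");pickle.dump({"side":f,"top":g},open("f1.pkl","wb"))
a=cv2.resize(f["image"][190:310,220:320,::-1],None,fx=4,fy=4,interpolation=cv2.INTER_CUBIC)
b=cv2.resize(g["image"][260:380,265:365,::-1],None,fx=4,fy=4,interpolation=cv2.INTER_CUBIC)
cv2.imwrite("pics/both3.png",np.hstack([a,b]))
```

```text
(no output)
```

View pics/both3.png

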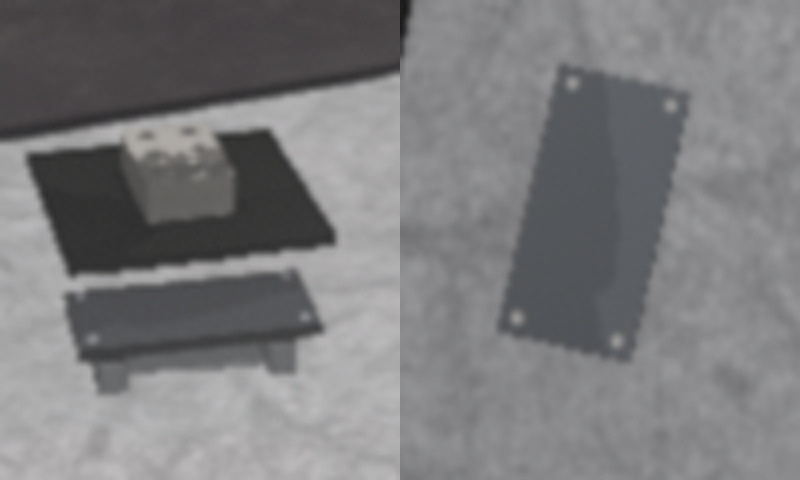

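The block sits near the middle of the pad (side crop (185,185)) and the plate is undisturbed. I'll refine the plate pose from its dots and corners, and check the block's place.

Run:
```python
import pickle
from h import *
d=pickle.load(open("f1.pkl","rb"));t,s=d["top"],d["side"]
C=lambda p,o:((p[0]+.5)/4-.5+o[0],(p[1]+.5)/4-.5+o[1])
T=[(172,83),(271,105),(117,317),(217,341)];K=[(160,64),(290,95),(99,331),(230,361)];S=[(291,276),(306,316),(80,296),(92,339)]
L=np.array([[1,1],[1,-1],[-1,1],[-1,-1]])
for n,A in(("top",[at(t,C(p,(265,260)),.033)[:2] for p in T]),("topcorn",[at(t,C(p,(265,260)),.033)[:2] for p in K]),("side",[at(s,C(p,(220,190)),.033)[:2] for p in S])):
    A=np.array(A);x=A[:2].mean(0)-A[2:].mean(0);y=A[[0,2]].mean(0)-A[[1,3]].mean(0)
    print(n,A.mean(0).round(4),"L",np.linalg.norm(x).round(4),np.linalg.norm(y).round(4),"yaw",np.degrees(np.arctan2(x[1],x[0])).round(2),np.degrees(np.arctan2(-y[0],y[1])).round(2))
for a,b in zip(T,S):print(tri(t,C(a,(265,260)),s,C(b,(220,190))))
# expected block corners on pad in side crop
c,sn=np.cos(np.radians(-5.5)),np.sin(np.radians(-5.5));
for u,v in((25,37.5),(25,-37.5),(-25,-37.5),(-25,37.5)):
    P=[.5655+(u*c-v*sn)/1e3,.148+(u*sn+v*c)/1e3,.037];print(((proj(s,P)[0]-[220,190])*4).round())
```

```text
top [ 0.5194 -0.0213] L 0.1041 0.0444 yaw -8.47 -8.4
topcorn [ 0.5191 -0.0216] L 0.1179 0.0582 yaw -8.2 -8.55
side [ 0.5191 -0.0205] L 0.1059 0.0432 yaw -8.71 -9.53
(array([ 0.57478197, -0.00711573,  0.03272229]), np.float64(0.0015499876600950856))
(array([ 0.56725044, -0.05089888,  0.03388772]), np.float64(0.0007977914915999443))
(array([0.4704915 , 0.00838529, 0.03340947]), np.float64(0.0016434523497261754))
(array([ 0.46394414, -0.0353165 ,  0.03350439]), np.float64(0.001326329777311953))
[203. 120.]
[234. 173.]
[146. 183.]
[119. 129.]
```

Emit:
{"api": "drive_tool", "payload": {"plan": [[[-0.01,-0.03,0,0.04],[-0.022,-0.08,0,0.08],[-0.036,-0.13,0,0.12],[-0.05,-0.18,0,0.16],[-0.064,-0.23,0,0.2],[-0.077,-0.28,0,0.24],[-0.087,-0.32,0,0.28],[-0.0924,-0.3388,0,0.32]]]}}

```text
time: 9.4
ee_pos: [0.5182, -0.0224, 0.1493]
eef_rot: [-179.9, -0.1, 142.3]
contact_force: [0.3, 0.3, 0.6]
gripper_width: 0.999
gripper_force: 0.0
```

Emit:
{"api": "drive_tool", "payload": {"plan": [[[0,0,-0.02,0.04],[0,0,-0.05,0.08],[0,0,-0.08,0.12],[0,0,-0.11,0.15],[0,0,-0.14,0.1633],[0,0,-0.16,0.1633],[0,0,-0.16,0.1633],[0,0,-0.16,0.1633]]]}}

```text
time: 10.2
ee_pos: [0.5193, -0.0209, 0.0708]
eef_rot: [180.0, -0.0, 171.5]
contact_force: [-0.3, -1.6, 0.3]
gripper_width: 1.0
gripper_force: 0.0
```

Run:
```python
from workcell import robot
for i in range(4):
    robot.grab_frame("top");s=robot.sense();print(s["time"],s["ee_pos"],s["eef_rot"],s["joint_pos"][5])
```

```text
10.25 [ 0.51962721 -0.02095008  0.0713028 ] [1.79994809e+02 3.70719338e-02 1.71463683e+02] -87.84412969873465
10.3 [ 0.51979308 -0.02096371  0.07159612] [1.79993692e+02 7.16131143e-02 1.71477330e+02] -87.85711302159825
10.35 [ 0.51983069 -0.02097232  0.07166787] [1.79992139e+02 8.21018558e-02 1.71480937e+02] -87.86207918361319
10.4 [ 0.51978367 -0.02096398  0.07159546] [1.79991667e+02 7.79546681e-02 1.71487623e+02] -87.8689033271241
```

Emit:
{"api": "drive_tool", "payload": {"plan": [[[0,0,-0.03,0],[0,0,-0.055,0],[0,0,-0.075,0],[0,0,-0.088,0],[0,0,-0.092,0],[0,0,-0.092,0],[0,0,-0.092,0]]]}}

```text
time: 11.1
ee_pos: [0.5197, -0.0209, 0.0253]
eef_rot: [180.0, 0.0, 171.5]
contact_force: [-0.5, 0.8, 0.3]
gripper_width: 0.999
gripper_force: 0.0
```

Emit:
{"api": "drive_tool", "payload": {"plan": [[[0,0,0,0],[0,0,0,0],[0,0,0,0],[0,0,0,0],[0,0,0,0],[0,0,0,0],[0,0,0,0]]], "jaw": -1, "newtons": 40}}

```text
time: 11.8
ee_pos: [0.5197, -0.021, 0.0255]
eef_rot: [180.0, 0.1, 171.5]
contact_force: [-1.0, 0.3, 5.2]
gripper_width: 0.694
gripper_force: 43.5
```

Run:
```python
from workcell import robot
import cv2
f=robot.grab_frame("side");s=robot.sense();print(s["time"],s["ee_pos"],s["eef_rot"],s["contact_force"],s["ft_torque"],s["gripper_width"])
cv2.imwrite("pics/side4.png",cv2.resize(f["image"][210:310,200:330,::-1],None,fx=6,fy=6,interpolation=cv2.INTER_CUBIC))
```

```text
11.85 [ 0.51972238 -0.02097712  0.02546733] [-1.79999663e+02  5.57148784e-02  1.71511425e+02] [-1.99113877  0.66521602  5.49579707] [-0.10678448  0.20421505 -0.00088189] 0.6937203927978399
```

View pics/side4.png

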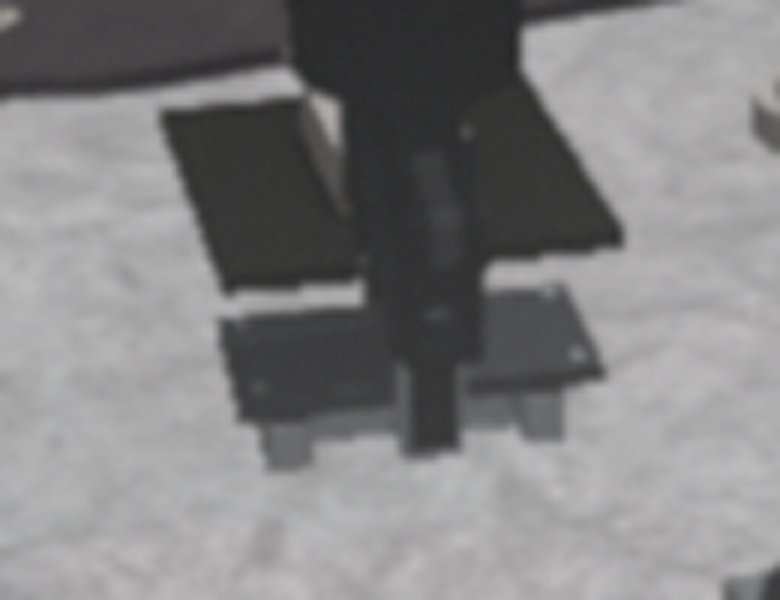

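The fingers hold the middle of both long edges at (430,410), at a width of 59 mm, and the plate still lies flat. I'll lift it.

Emit:
{"api": "drive_tool", "payload": {"plan": [[[0,0,0.004,0],[0,0,0.012,0],[0,0,0.03,0],[0,0,0.06,0],[0,0,0.1,0],[0,0,0.14,0],[0,0,0.18,0],[0,0,0.21,0]]]}}

```text
time: 12.65
ee_pos: [0.5196, -0.0209, 0.1317]
eef_rot: [180.0, 0.1, 171.5]
contact_force: [0.7, 0.3, -2.2]
gripper_width: 0.691
gripper_force: 43.5
```

Emit:
{"api": "drive_tool", "payload": {"plan": [[[0.008,-0.025,0.01,0],[0.025,-0.08,0.01,0],[0.045,-0.15,0.01,0],[0.07,-0.22,0.01,0],[0.09,-0.29,0.01,0],[0.11,-0.35,0.01,0],[0.124,-0.39,0.01,0],[0.128,-0.406,0.01,0]]]}}

```text
time: 13.45
ee_pos: [0.5831, -0.2266, 0.1337]
eef_rot: [-180.0, -0.1, 171.4]
contact_force: [-0.1, -0.4, -1.5]
gripper_width: 0.693
gripper_force: 43.6
```

Emit:
{"api": "drive_tool", "payload": {"plan": [[[0,0,-0.005,0],[0,0,-0.015,0],[0,0,-0.03,0],[0,0,-0.042,0],[0,0,-0.051,0],[0,0,-0.056,0],[0,0,-0.056,0],[0,0,-0.056,0]]]}}

```text
time: 14.25
ee_pos: [0.5835, -0.2239, 0.107]
eef_rot: [-180.0, 0.0, 171.5]
contact_force: [0.1, -0.2, -1.5]
gripper_width: 0.694
gripper_force: 43.6
```

Run:
```python
from workcell import robot
import cv2,numpy as np,pickle
for i in range(3):
    f=robot.grab_frame("side");s=robot.sense();print(s["time"],s["ee_pos"],s["eef_rot"],s["contact_force"],s["gripper_width"])
g=robot.grab_frame("top");pickle.dump({"side":f,"top":g},open("f2.pkl","wb"))
a=cv2.resize(f["image"][200:350,270:430,::-1],None,fx=5,fy=5,interpolation=cv2.INTER_CUBIC)[:600]
a=np.vstack([a]);cv2.imwrite("pics/side5.png",cv2.resize(f["image"][215:335,280:430,::-1],None,fx=5,fy=5,interpolation=cv2.INTER_CUBIC))
```

```text
14.3 [ 0.58352634 -0.22398893  0.10722144] [-1.79995610e+02  3.75816154e-02  1.71507319e+02] [-0.07569747 -0.53473518 -2.87562367] 0.6915384240015305
14.35 [ 0.58352865 -0.22396936  0.10721831] [-1.79997542e+02  3.60784065e-02  1.71505771e+02] [ 0.19605388 -1.14281125 -2.32652483] 0.6918009824085452
14.4 [ 0.5835342  -0.22400356  0.10722194] [-1.79994215e+02  3.94806956e-02  1.71508301e+02] [ 0.02693175  0.56178361 -1.33678092] 0.6903980390746003
```

View pics/side5.png

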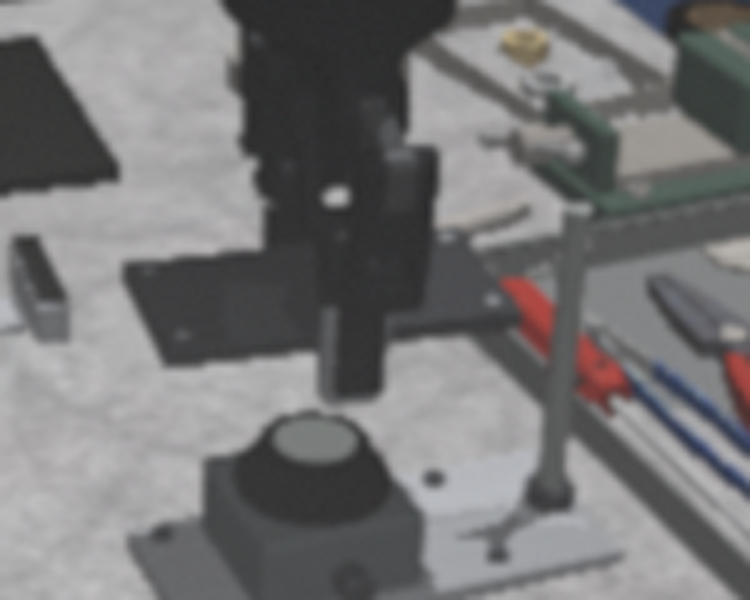

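The plate hangs level above the lens (dots at (150,271), (181,335), (493,300) and (452,238)), well clear of the post. I'll compare it with the predicted pose.

Run:
```python
import pickle
from h import *
s=pickle.load(open("f2.pkl","rb"))["side"]
M=[(452,238),(493,300),(150,271),(181,335)]
C=lambda p:np.array([(p[0]+.5)/5-.5+280,(p[1]+.5)/5-.5+215])
from scipy.optimize import least_squares
m=np.array([C(p) for p in M])
L=np.array([[52,22],[52,-22],[-52,22],[-52,-22]])/1e3
def model(q):
    c,sn=np.cos(q[3]),np.sin(q[3]);return proj(s,np.c_[q[0]+L[:,0]*c-L[:,1]*sn,q[1]+L[:,0]*sn+L[:,1]*c,np.full(4,q[2])])
r=least_squares(lambda q:(model(q)-m).ravel(),[.5835,-.224,.1147,np.radians(-8.5)])
print("free",r.x,r.cost)
q=[.5833,-.2243,.1147,np.radians(-8.5)];print("pred minus seen px",(model(q)-m).round(2).tolist())
# same fit check on rest, first image
P=at(s,C((452,238)),.1147);print([at(s,c,.1147).round(4).tolist() for c in m],np.mean([at(s,c,.1147) for c in m],axis=0))
```

```text
free [ 0.5809686  -0.22714111  0.11719507 -0.15942663] 0.38814832522892545
pred minus seen px [[-0.39, 0.25], [0.63, 0.47], [0.48, -0.03], [1.05, 0.45]]
[[0.639, -0.2097, 0.1147], [0.6313, -0.252, 0.1147], [0.5343, -0.1947, 0.1147], [0.5276, -0.2365, 0.1147]] [ 0.58306964 -0.22321562  0.1147    ]
```

It agrees to within about 1 mm. A small trim follows: about 1.7 mm down and 0.5 mm in x.

Emit:
{"api": "drive_tool", "payload": {"plan": [[[0.001,0,-0.002,0],[0.001,0,-0.0034,0],[0.001,0,-0.0034,0],[0.001,0,-0.0034,0]]]}}

```text
time: 14.85
ee_pos: [0.5838, -0.2239, 0.1051]
eef_rot: [180.0, -0.0, 171.5]
contact_force: [0.3, 0.0, -2.7]
gripper_width: 0.689
gripper_force: 43.6
```

Emit:
{"api": "drive_tool", "payload": {"plan": [[[0,0,0,0],[0,0,0,0],[0,0,0,0],[0,0,0,0],[0,0,0,0],[0,0,0,0],[0,0,0,0],[0,0,0,0]]]}}

```text
time: 15.65
ee_pos: [0.5839, -0.2239, 0.1051]
eef_rot: [180.0, 0.0, 171.5]
contact_force: [-0.4, -0.1, -2.4]
gripper_width: 0.696
gripper_force: 43.6
```

Emit:
{"api": "drive_tool", "payload": {"plan": [[[0,0,0,0],[0,0,0,0],[0,0,0,0],[0,0,0,0],[0,0,0,0],[0,0,0,0],[0,0,0,0],[0,0,0,0]]]}}

```text
time: 16.45
ee_pos: [0.5839, -0.2239, 0.1051]
eef_rot: [180.0, 0.0, 171.5]
contact_force: [-0.1, -0.5, -1.3]
gripper_width: 0.691
gripper_force: 43.6
```

Emit:
{"api": "drive_tool", "payload": {"plan": [[[0,0,0,0],[0,0,0,0],[0,0,0,0],[0,0,0,0],[0,0,0,0],[0,0,0,0],[0,0,0,0],[0,0,0,0]]]}}

```text
time: 17.25
ee_pos: [0.5839, -0.2239, 0.1051]
eef_rot: [180.0, 0.0, 171.5]
contact_force: [-0.1, 0.1, -1.3]
gripper_width: 0.69
gripper_force: 43.6
```

Emit:
{"api": "drive_tool", "payload": {"plan": [[[0,0,0,0],[0,0,0,0],[0,0,0,0],[0,0,0,0]]]}}

```text
time: 17.65
ee_pos: [0.5839, -0.2239, 0.1051]
eef_rot: [180.0, -0.0, 171.5]
contact_force: [0.2, -0.3, -2.2]
gripper_width: 0.695
gripper_force: 43.6
```

The plate was held still for 2.8 s with the underside at about 0.105. I'll take it back the same way.

Emit:
{"api": "drive_tool", "payload": {"plan": [[[0,0,0.01,0],[0,0,0.03,0],[0,0,0.05,0],[0,0,0.0594,0],[0,0,0.0594,0]]]}}

```text
time: 18.15
ee_pos: [0.5844, -0.2242, 0.1366]
eef_rot: [-180.0, 0.2, 171.5]
contact_force: [-0.3, 0.0, -1.8]
gripper_width: 0.694
gripper_force: 43.6
```

Emit:
{"api": "drive_tool", "payload": {"plan": [[[-0.006,0.018,0,0],[-0.021,0.065,0,0],[-0.042,0.13,0,0],[-0.065,0.205,0,0],[-0.087,0.275,0,0],[-0.107,0.338,0,0],[-0.122,0.385,0,0],[-0.129,0.406,0,0]]]}}

```text
time: 18.95
ee_pos: [0.5182, -0.0187, 0.1344]
eef_rot: [180.0, -0.1, 171.6]
contact_force: [0.8, 0.5, -2.3]
gripper_width: 0.692
gripper_force: 43.7
```

Emit:
{"api": "drive_tool", "payload": {"plan": [[[0,0,-0.01,0],[0,0,-0.04,0],[0,0,-0.08,0],[0,0,-0.12,0],[0,0,-0.155,0],[0,0,-0.18,0],[0,0,-0.195,0],[0,0,-0.2,0]]]}}

```text
time: 19.75
ee_pos: [0.5192, -0.0214, 0.034]
eef_rot: [-180.0, -0.1, 171.5]
contact_force: [-0.2, -0.1, -1.6]
gripper_width: 0.694
gripper_force: 43.6
```

Emit:
{"api": "drive_tool", "payload": {"plan": [[[0,0,0,0],[0,0,0,0],[0,0,0,0],[0,0,0,0]]]}}

```text
time: 20.15
ee_pos: [0.5197, -0.0209, 0.0354]
eef_rot: [180.0, 0.1, 171.5]
contact_force: [-0.4, -0.2, -1.9]
gripper_width: 0.693
gripper_force: 43.6
```

Emit:
{"api": "drive_tool", "payload": {"plan": [[[0,0,-0.005,0],[0,0,-0.01,0],[0,0,-0.013,0],[0,0,-0.015,0],[0,0,-0.017,0],[0,0,-0.018,0],[0,0,-0.018,0],[0,0,-0.018,0]]]}}

```text
time: 20.95
ee_pos: [0.5194, -0.0209, 0.0259]
eef_rot: [180.0, 0.0, 171.5]
contact_force: [0.4, -0.2, -2.2]
gripper_width: 0.691
gripper_force: 43.6
```

Emit:
{"api": "drive_tool", "payload": {"plan": [[[0,0,-0.001,0],[0,0,-0.002,0],[0,0,-0.002,0],[0,0,-0.002,0]]]}}

```text
time: 21.35
ee_pos: [0.5195, -0.0209, 0.0255]
eef_rot: [180.0, 0.0, 171.5]
contact_force: [-4.4, 0.8, 5.1]
gripper_width: 0.692
gripper_force: 44.3
```

Emit:
{"api": "drive_tool", "payload": {"plan": [[[0,0,0,0],[0,0,0,0],[0,0,0,0],[0,0,0,0],[0,0,0,0],[0,0,0,0]]], "jaw": 1}}

```text
time: 21.95
ee_pos: [0.5194, -0.0209, 0.0248]
eef_rot: [180.0, 0.0, 171.5]
contact_force: [-0.1, -0.8, 1.1]
gripper_width: 0.999
gripper_force: 0.0
```

Emit:
{"api": "drive_tool", "payload": {"plan": [[[0,0,0.02,0],[0,0,0.06,0],[0,0,0.12,0],[0,0,0.18,0],[0,0,0.24,0],[0,0,0.3,0],[0,0,0.34,0],[0,0,0.34,0]]]}}

```text
time: 22.75
ee_pos: [0.5207, -0.0211, 0.1992]
eef_rot: [180.0, 0.4, 171.5]
contact_force: [0.7, 0.9, -0.2]
gripper_width: 0.998
gripper_force: 0.0
```

Emit:
{"api": "drive_tool", "payload": {"plan": [[[-0.02,-0.05,0,0],[-0.06,-0.13,0,0],[-0.1,-0.21,0,0],[-0.14,-0.29,0,0],[-0.18,-0.37,0,0],[-0.22,-0.45,0,0],[-0.24,-0.5,0,0],[-0.24,-0.5,0,0]]]}}

```text
time: 23.55
ee_pos: [0.3977, -0.2732, 0.1939]
eef_rot: [180.0, -0.1, 171.3]
contact_force: [-0.1, 0.7, -0.3]
gripper_width: 1.002
gripper_force: 0.0
```

Emit:
{"api": "drive_tool", "payload": {"plan": [[[-0.04,-0.05,0,0],[-0.08,-0.13,0,0],[-0.12,-0.21,0,0],[-0.16,-0.29,0,0],[-0.18,-0.34,0,0],[-0.18,-0.36,0,0],[-0.18,-0.36,0,0]]]}}

```text
time: 24.25
ee_pos: [0.3097, -0.4508, 0.194]
eef_rot: [179.9, -0.0, 171.5]
contact_force: [0.1, -0.2, 0.5]
gripper_width: 1.002
gripper_force: 0.0
```

Run:
```python
from workcell import robot
import cv2,numpy as np,pickle
f=robot.grab_frame("side");g=robot.grab_frame("top");pickle.dump({"side":f,"top":g},open("f3.pkl","wb"));print(robot.sense()["time"])
cv2.imwrite("pics/top6.png",cv2.resize(g["image"][160:360,160:360,::-1],None,fx=3,fy=3,interpolation=cv2.INTER_CUBIC))
a=cv2.resize(f["image"][190:310,220:320,::-1],None,fx=4,fy=4,interpolation=cv2.INTER_CUBIC)
b=cv2.resize(g["image"][240:360,265:365,::-1],None,fx=4,fy=4,interpolation=cv2.INTER_CUBIC)
cv2.imwrite("pics/both6.png",np.hstack([a,b]))
```

```text
24.35
```

View pics/top6.png

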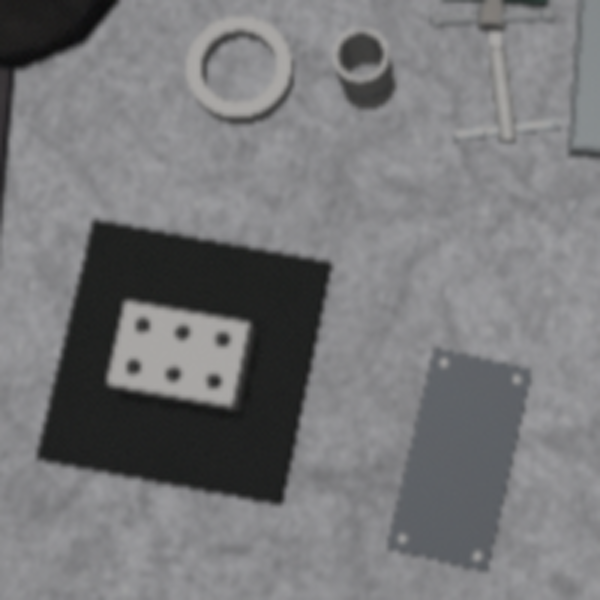

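View pics/both6.png

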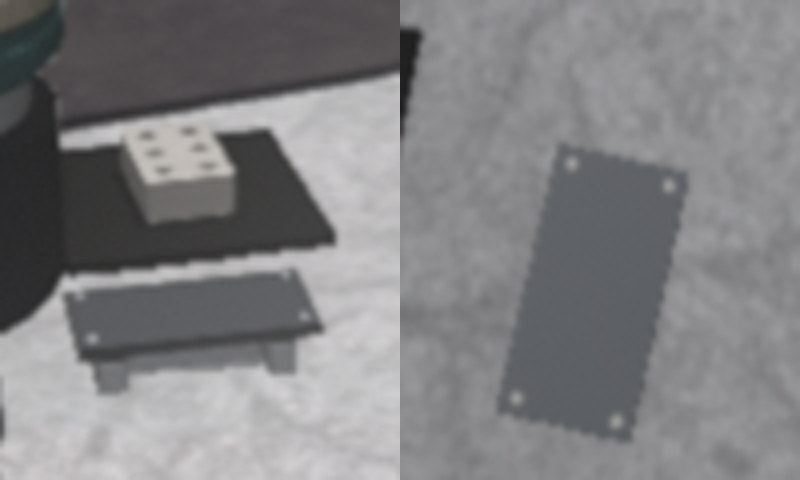

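The plate dots are back within about 0.3 px of where they were, and the ring, sleeve and key are unmoved. One check of the block against the pad centre, then I'll hand in.

Run:
```python
import pickle
from h import *
t=pickle.load(open("f3.pkl","rb"))["top"]
C=lambda p:((p[0]+.5)/3-.5+160,(p[1]+.5)/3-.5+160)
b=np.mean([at(t,C(p),.037) for p in [(142,325),(182,332),(222,340),(134,367),(173,374),(214,381)]],0)
p=np.mean([at(t,C(q),.012) for q in [(94,221),(331,263),(283,503),(39,459)]],0);print(b,p)
if np.linalg.norm((b-p)[:2])<.005:
    from workcell import robot
    print(robot.close_job())
```

```text
[0.56655804 0.14852278 0.037     ] [0.56605897 0.14792856 0.012     ]
the job is handed in; nothing more can be done
None
```

The job is handed in, at about 24 s of the 67 s allowed. The block lies flat within 1 mm of the pad's centre. The plate was held over the lens for 2.8 s and is back on its rest as it was.

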